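# Register a photo block in the press jig

### The arm

A 6-joint arm with a two-finger parallel gripper is mounted at the origin on the work surface. World frame = base frame: x ahead of the robot, y to its left, z up, the work surface at z = 0. Lengths are in m, angles in degrees, forces in N, time in s.
With the tool pointing down it reaches from about 0.3 to 0.775 m from the base axis. Payload 14.6 kg.
Tool frame: the origin (TCP) lies between the finger pads; the fingertips stand 14 mm ahead of it and the grasp point (between the pads) lies 5 mm behind it; z points along the fingers, y is the direction in which the jaws open and shut (so a half turn about z gives the same grasp; the last joint's range is limited). The gripper opens to 94 mm and grips with 3 to 60 N. Pads are 16 mm wide; open, the fingers measure 119 mm over their backs; the gripper's body (75 mm by 177 mm) begins 78 mm behind the grasp point.
Start: joints at [65.856, 17.183, 87.147, -0, 75.671, -3.816], TCP at [0.191, 0.516, 0.219] pointing down, gripper open.
Joint ranges: [-173.82, 173.82], [-45.26, 126.66], [13.44, 144.39], [-59.66, 239.66], [0, 175.72], [-146.38, 146.38]. Speed limits (degrees/s): [127.2, 127.2, 147.25, 180, 180, 180].

### API

Orientations are given as [roll, pitch, yaw] about the fixed x, y, z axes, in that order (R = Rz(yaw) Ry(pitch) Rx(roll)).
In Python, from rig import readout, read_camera, sign_off gives the robot as it stands. The module is installed in compiled form; this text tells all that it offers.
- The arm moves only by the shell command python3 -m jog 'ROWS' [FORCE]. ROWS is JSON, a list of rows, each a list of 7 numbers: the turn, a rotation vector about the tool's x, y, z in degrees, then the shift along the tool's x, y, z in units of 50 mm (1.0 is 50 mm), then the finger opening in mm, from 0 to 94. In form: [[ax, ay, az, dx, dy, dz, gripper], ...]. A call has 1 to 10 rows; each row shifts and turns the commanded pose from where the row before left it, along the tool's axes as they then stand; what a row does not reach is not made up. A row lasts 1/10 s, in which the tool goes at most 50 mm and 8.59 degrees, less where a joint would pass 70% of its speed; a pose out of reach is approached as far as the arm can. A call is refused whole if a number of a shift passes 1 or a number of a turn 8.59, either way. A call with a gripper value outside its range is refused whole. The fingers move at their own pace and stop on an object; FORCE is the grip in N (left out, the last holds). Time passes only in rows, so rows that do not move let the fingers close. It gives the time, the measured TCP pose, the force and the opening at its end, in the units of the state.
- readout.sense(): the state, without advancing time (a new reading comes with each control period).
- read_camera(name): name is "side" or "top"; returns a dict with "img" (480x640x3 uint8, red, green, blue), "fx", "fy", "cx", "cy" (pixels), "k1" (the pictures are not rectified: a ray, as slopes to the right and down, at radius r is drawn at 1 + k1 r^2 times it, then the intrinsics apply), "extrinsics" (4x4, takes a point from camera to world coordinates). Camera axes: x right, y down, z forward; pixel columns grow to the right and rows downward; lengths in m; the calibration is good to about 2 mm. A picture is of the moment at which its call begins. There is no depth.
- sign_off(): hands the job in, once; it reports no verdict.
The state is a dict: "t": time; "joints": joint angles; "qvel": joint speeds; "tau": joint torques, N m; "tool_pos": TCP position; "tool_rot": TCP orientation; "contact_force": force on the tool from outside, world axes, zero at the start; "wrist_torque": the same for the moment, N m; "grip_width": finger opening in m.
Only numpy, scipy, OpenCV 4.12 (cv2) and the standard library are available. Lean on these libraries where they do the work, as an engineer would, in place of code of your own. Each camera call takes 0.05 s, during which the arm holds its last target.

### The job

Get the photo block squared up for pressing: push it across the dark plate, without picking it up, until it sits flush against both aluminium fences, the far one and the side one. Slide the clamp bar up so that it is left snug against the block, and leave the mug, the tape roll and the steel die where they stand.

Things in the scene. Friction and masses are not known exactly. Their poses are not given: they have to be found in the camera images.
- jig: Fixed jig: dark steel plate 320 (x) x 260 (y) x 12 mm on the bench. Origin: centre of its underside; x points from the clamp bar to the far fence, z up. Two aluminium fences, 20 mm thick, top 28 mm above the bench: far fence, inner face at x = +120 mm, from y = -100 to +120 mm; side fence, inner face at y = +100 mm, from x = -20 to +140 mm.
- block_center (a point): Centre (half-way up) of the photo block: loose square wooden panel 100 x 100 x 20 mm, white top face, 0.1 to 0.23 kg, flat on the dark plate (underside 12 mm, top 32 mm above the bench). x, y along its edges. It starts clear of the fences, up to 23 degrees askew to the jig. Home is where it touches both fences.
- bar (a joint): How far the clamp bar is slid towards the far fence, m: 0 at its near end, stop at 0.14. Its front face lies at jig x = -0.100 + this value, so it meets a block that is home at 0.120. It resists with about 2 N and stays where it is left.
- bar_mid (a point): Centre of the clamp bar, plain aluminium with two screw heads on top: 20 mm thick along jig x, 70 mm wide along jig y, from the plate to 40 mm above the bench (screw heads 4 mm more); this point is 26 mm above the bench. It slides only along jig x, at jig y = +50 mm. Push it on its near (-x) face.
- jig_corner (a point): Inner corner where the faces of the two fences meet, on the plate's top: jig x = +120, y = +100, 12 mm above the bench; axes as the jig's. The block at home fills this corner, its centre 50 mm back from each fence.
- mug: Bystander: white ceramic mug, 82 mm across, 95 mm high, handle towards its +y; origin at the centre of its underside. Stands on the bench beyond the side fence.
- tape: Bystander: clear roll of tape lying flat, 84 mm across, 22 mm high; origin at the centre of its underside. On the bench beside the plate, on the side away from the side fence.
- die: Bystander: stepped steel disc (badge die), 64 mm across, 34 mm high; origin at the centre of its underside. On the bench beside the plate's near corner, on the side away from the side fence.
Things that resemble listed ones, but are neither listed nor needed, are in the scene too. Leave any turquoise or yellow look-alike of the part that bears block_center alone.

How it is judged:
By the outcome, as a careful person would: the job done as asked, in the order asked, and still so for the second after the job is handed in, with the robot touching nothing.
It also fails if it takes over 45 s, if anything falls off the work surface, if the arm or the gripper's body presses on something with over 40 N, if the wrist force passes 120 N, or if a joint passes its speed limit or range.

## Working session

There is one attempt and no reset: what is moved stays moved. The work goes in short steps, Python scripts to look and compute and a shell command to move; the robot and the scene stay as the last step left them, time stands still between calls to the robot, and variables do not carry over. Pictures are saved under pics/ and viewed, and the job is handed in when it is done.

```bash
mkdir -p pics; cat > look.py <<'E'
import cv2,sys
from rig import readout, read_camera
def snap(cam,tag):
    c=read_camera(cam); cv2.imwrite(f"pics/{cam}_{tag}.png",c["img"][:,:,::-1]); return c
E
python3 - <<'E'
from look import *
import numpy as np
np.set_printoptions(precision=3,suppress=True)
for n in("top","side"):
    c=snap(n,"0"); print(n,c["fx"],c["fy"],c["cx"],c["cy"],c["k1"]);print(c["extrinsics"])
print(readout.sense())
E
```

```text
top 541.2509910882625 541.2509910882625 315.49746167185185 238.7108797135395 -0.09407110751815782
[[ 0.027 -0.988  0.154  0.377]
 [-1.    -0.029 -0.011  0.036]
 [ 0.016 -0.153 -0.988  1.212]
 [ 0.     0.     0.     1.   ]]
side 505.21528282911015 505.21528282911015 312.2266808174044 241.62290791650867 -0.10800146386386918
[[ 0.991 -0.095  0.097  0.486]
 [-0.136 -0.697  0.705 -0.628]
 [ 0.    -0.711 -0.703  0.726]
 [ 0.     0.     0.     1.   ]]
{'t': 0.1, 'joints': array([65.857, 17.211, 87.177, -0.002, 75.67 , -3.817]), 'qvel': array([ 0.019,  0.062, -0.037, -0.008,  0.13 , -0.002]), 'tau': array([  0.001, -53.264, -35.329,   0.071,   0.023,  -0.   ]), 'tool_pos': array([0.191, 0.516, 0.219]), 'tool_rot': array([-179.941,   -0.002,  159.675]), 'contact_force': array([0.115, 0.369, 0.588]), 'wrist_torque': array([ 0.018, -0.038, -0.019]), 'grip_width': 0.0942309709530532}
```

View pics/top_0.png

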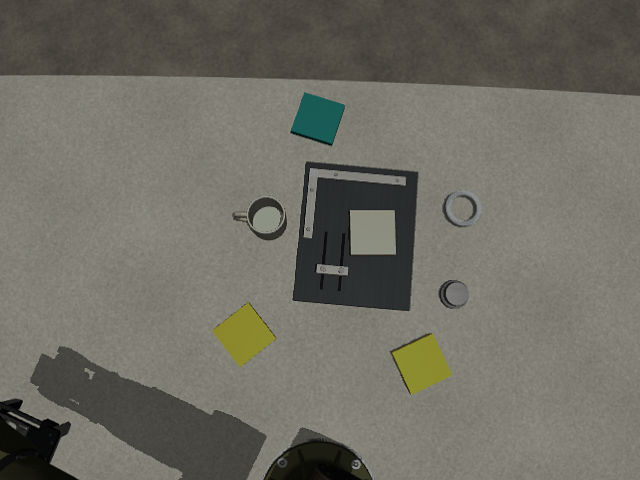

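View pics/side_0.png

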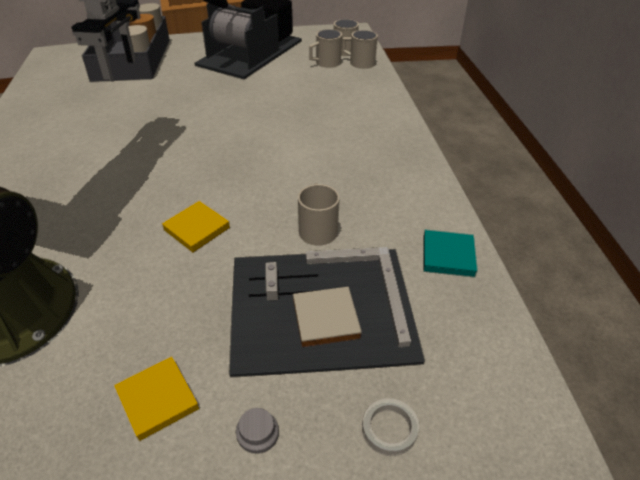

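The top view shows four block-like squares:
- white at (373,232) on the dark plate
- turquoise at (318,119)
- yellow at (244,334)
- yellow at (421,363)

I choose the white one, because it is the only one on the plate. The bar is at (332,270), the mug at (266,216), the tape at (462,209) and the die at (455,294). Next I'll take a close crop and measure.

```bash
cat >> look.py <<'E'
import numpy as np
np.set_printoptions(precision=4,suppress=True)
def ray(c,uv,z):
    uv=np.asarray(uv,float).reshape(-1,2)
    K=np.array([[c["fx"],0,c["cx"]],[0,c["fy"],c["cy"]],[0,0,1]])
    s=cv2.undistortPoints(uv.reshape(-1,1,2),K,np.array([c["k1"],0,0,0,0.])).reshape(-1,2)
    E=c["extrinsics"]; d=np.c_[s,np.ones(len(s))]@E[:3,:3].T; o=E[:3,3]
    return o+d*((z-o[2])/d[:,2])[:,None]
def quad(mask):
    cs,_=cv2.findContours(mask,cv2.RETR_EXTERNAL,cv2.CHAIN_APPROX_NONE)
    k=max(cs,key=cv2.contourArea); h=cv2.convexHull(k)
    for e in np.arange(.01,.12,.005):
        q=cv2.approxPolyDP(h,e*cv2.arcLength(h,True),True).reshape(-1,2).astype(float)
        if len(q)<=4: break
    # refine each side by line fit on contour points
    p=k.reshape(-1,2).astype(float); L=[]
    for i in range(4):
        a,b=q[i],q[(i+1)%4]; d=(b-a)/np.linalg.norm(b-a); r=p-a
        t=r@d; n=abs(r@np.array([-d[1],d[0]])); l=np.linalg.norm(b-a)
        s=p[(n<2.5)&(t>.12*l)&(t<.88*l)]
        vx,vy,x0,y0=cv2.fitLine(s.astype(np.float32),cv2.DIST_HUBER,0,.01,.01).ravel(); L.append((np.array([-vy,vx]),-vy*x0+vx*y0))
    return np.array([np.linalg.solve(np.array([L[i-1][0],L[i][0]]),[L[i-1][1],L[i][1]]) for i in range(4)])
E
python3 - <<'E'
from look import *
c=snap("top","1"); im=c["img"]; g=cv2.cvtColor(im,cv2.COLOR_RGB2GRAY)
crop=cv2.resize(im[150:320,280:430],None,fx=3.5,fy=3.5,interpolation=cv2.INTER_CUBIC); cv2.imwrite("pics/crop1.png",crop[:,:,::-1])
roi=np.zeros_like(g); roi[205:262,342:402]=255
m=((g>120)&(roi>0)).astype(np.uint8); q=quad(m); w=ray(c,q,.032)
print("block",q,w[:,:2],np.linalg.norm(w-np.roll(w,1,0),axis=1),w.mean(0))
roi=np.zeros_like(g); roi[155:315,285:425]=1
m=((g<75)&(roi>0)).astype(np.uint8);m=cv2.morphologyEx(m,cv2.MORPH_CLOSE,np.ones((3,3)));q=quad(m); w=ray(c,q,.012)
print("plate",q,w[:,:2],np.linalg.norm(w-np.roll(w,1,0),axis=1),w.mean(0))
roi=np.zeros_like(g); roi[260:280,310:355]=1
m=((g>110)&(roi>0)).astype(np.uint8);q=quad(m); w=ray(c,q,.04)
print("bar",q,w[:,:2],np.linalg.norm(w-np.roll(w,1,0),axis=1),w.mean(0))
E
```

```text
block [[394. 210.]
 [394. 253.]
 [351. 253.]
 [351. 210.]] [[ 0.6311 -0.1517]
 [ 0.5342 -0.1522]
 [ 0.5315 -0.057 ]
 [ 0.6281 -0.0554]] [0.0964 0.0969 0.0952 0.0966] [ 0.5812 -0.1041  0.032 ]
plate [[305.7935 161.6988]
 [417.1597 171.8218]
 [408.6    310.3675]
 [292.6066 299.743 ]] [[ 0.7425  0.0489]
 [ 0.7271 -0.2084]
 [ 0.4097 -0.1888]
 [ 0.4263  0.0685]] [0.3168 0.2578 0.318  0.2578] [ 0.5764 -0.07    0.012 ]
bar [[317.     264.5805]
 [347.     266.6088]
 [347.     274.4132]
 [317.     271.4128]] [[ 0.5029  0.0172]
 [ 0.5003 -0.0482]
 [ 0.4833 -0.0485]
 [ 0.488   0.0168]] [0.0149 0.0655 0.017  0.0655] [ 0.4936 -0.0157  0.04  ]
```

View pics/crop1.png

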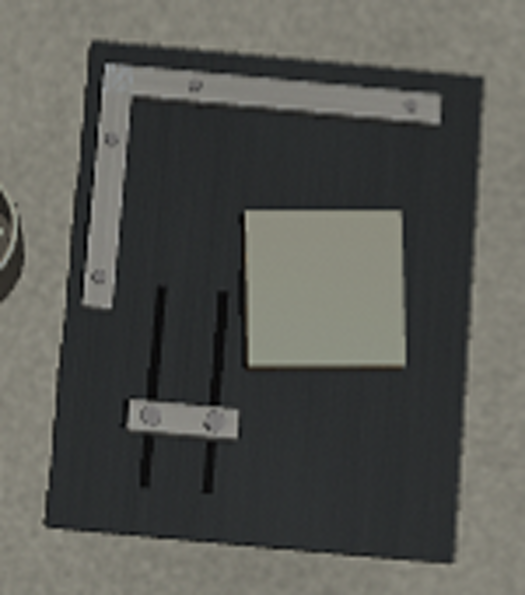

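The crop confirms the white square. Its sides measure about 96 mm (50% threshold edges), and the plate measures 317 x 258 mm against 320 x 260, so both fit the description. The jig yaw is about -3.5° and its centre is at (0.576, -0.070). The block sits at jig (7, -34) mm with the bar at about 0.024. 

My plan is to push the block +x with two spread fingers, then +y, and then push the bar.

```bash
cat >> look.py <<'E'
from scipy.spatial.transform import Rotation as Ro
J0=np.array([.5764,-.07]); JY=-3.5
def jig2w(x,y): 
    a=np.radians(JY); return J0+[x*np.cos(a)-y*np.sin(a), x*np.sin(a)+y*np.cos(a)]
def w2jig(p):
    a=np.radians(JY); d=np.asarray(p)[...,:2]-J0; return np.stack([d[...,0]*np.cos(a)+d[...,1]*np.sin(a),-d[...,0]*np.sin(a)+d[...,1]*np.cos(a)],-1)
def goal(x,y,z,yaw):
    s=readout.sense(); R=Ro.from_euler('xyz',s["tool_rot"],degrees=True); G=Ro.from_euler('xyz',[180,0,yaw],degrees=True)
    d=np.r_[jig2w(x,y),z]-s["tool_pos"]
    print("t",s["t"],"jig tcp",w2jig(s["tool_pos"]),s["tool_pos"][2],s["tool_rot"],"F",s["contact_force"],"g",s["grip_width"],"j",s["joints"])
    print("turn(tool)",(R.inv()*G).as_rotvec(degrees=True),"shift now-axes/50mm",R.inv().apply(d)/.05,"after turn",G.inv().apply(d)/.05)
E
python3 -c "
from look import *
goal(-.066,-.034,.219,176.5)"
```

```text
t 0.15 jig tcp [-0.4204  0.561 ] 0.2190216052039399 [-179.9491   -0.0044  159.6708] F [-0.1862 -0.0228  0.3985] g 0.09409899717399797 j [65.8551 17.2088 87.1708  0.001  75.6715 -3.816 ]
turn(tool) [ -0.0499  -0.0118 -16.8292] shift now-axes/50mm [-10.23    -9.3372   0.0079] after turn [ -7.0886 -11.8991   0.0004]
```

```bash
python3 -m jog '[[0,0,-8.4,0,0,0,50],[0,0,-8.4,0,0,0,50],[0,0,0,-0.44,-0.74,0,50],[0,0,0,-0.44,-0.74,0,50],[0,0,0,-0.44,-0.74,0,50],[0,0,0,-0.44,-0.74,0,50],[0,0,0,-0.44,-0.74,0,50],[0,0,0,-0.44,-0.74,0,50]]' 20
python3 -m jog '[[0,0,0,-0.44,-0.74,0,50],[0,0,0,-0.44,-0.74,0,50],[0,0,0,-0.44,-0.74,0,50],[0,0,0,-0.44,-0.74,0,50],[0,0,0,-0.44,-0.74,0,50],[0,0,0,-0.44,-0.74,0,50],[0,0,0,-0.44,-0.74,0,50],[0,0,0,-0.44,-0.74,0,50],[0,0,0,0,0,0,50]]'
python3 -c "
from look import *
goal(-.068,-.034,.12,176.5)"
```

```text
t: 0.95
tool_pos: [0.3095, 0.2844, 0.2194]
tool_rot: [180.0, 0.0, 176.5]
contact_force: [0.3, -0.3, 0.1]
grip_width: 0.0501
t: 1.85
tool_pos: [0.4677, -0.0237, 0.219]
tool_rot: [-180.0, -0.0, 176.2]
contact_force: [-0.6, 0.5, -0.3]
grip_width: 0.05
t 1.85 jig tcp [-0.1113  0.0396] 0.21896105986661932 [-179.9737   -0.031   176.2441] F [-0.6485  0.4974 -0.2643] g 0.05001094292783219 j [ -7.3669   6.741   99.8358  -0.0294  73.4526 -93.6026]
turn(tool) [-0.0262 -0.0311 -0.2559] shift now-axes/50mm [-0.8738 -1.4669  1.9794] after turn [-0.8661 -1.4717  1.9792]
```

Next I move over the spot, come down partway, and check.

```bash
python3 -m jog '[[0,0,-0.25,-0.44,-0.74,0,50],[0,0,0,-0.43,-0.73,0,50],[0,0,0,0,0,0.7,50],[0,0,0,0,0,0.7,50],[0,0,0,0,0,0.6,50],[0,0,0,0,0,0.8,50],[0,0,0,0,0,0,50],[0,0,0,0,0,0,50]]'
python3 -c "
from look import *
goal(-.068,-.034,.034,176.5)
c=snap('top','2'); cv2.imwrite('pics/c2.png',cv2.resize(c['img'][150:330,270:450],None,fx=3,fy=3)[:,:,::-1])
c=snap('side','2'); cv2.imwrite('pics/s2.png',cv2.resize(c['img'][200:400,200:450],None,fx=3,fy=3)[:,:,::-1])"
```

```text
t: 2.65
tool_pos: [0.5057, -0.0958, 0.0802]
tool_rot: [180.0, -0.0, 176.7]
contact_force: [0.3, -0.0, 0.7]
grip_width: 0.0496
t 2.65 jig tcp [-0.069  -0.0301] 0.08021835680205824 [179.9913  -0.0353 176.743 ] F [ 0.2982 -0.0082  0.749 ] g 0.04958792038130834 j [ -14.8031   22.1508  100.7213    0.0017   57.1642 -101.5469]
turn(tool) [ 0.0086 -0.0353  0.243 ] shift now-axes/50mm [-0.0193 -0.0791  0.9243] after turn [-0.019  -0.0789  0.9244]
```

View pics/s2.png

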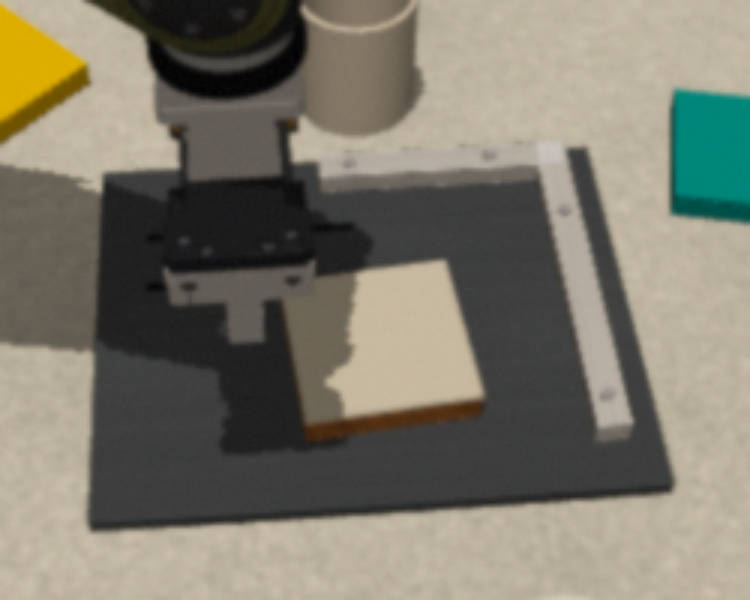

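View pics/c2.png

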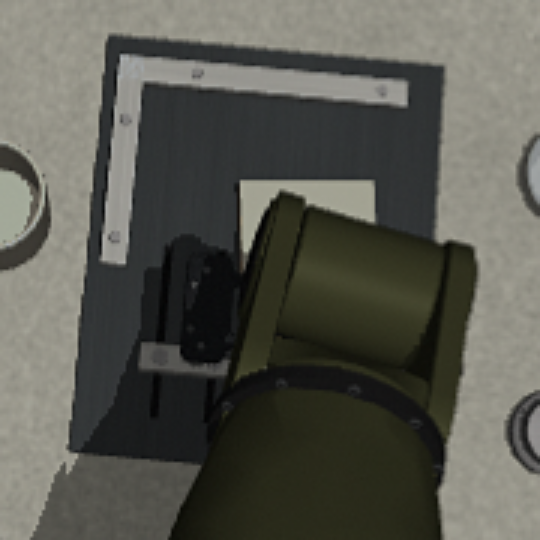

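The side crop shows the fingers just short of the block's near face, beside the bar and clear of it. I'll descend and push +x (tool -x). The block's near face is about 17 mm ahead, and the full travel needs the TCP at about jig +0.012.

```bash
python3 -m jog '[[0,0,0.2,0,-0.08,0.3,50],[0,0,0,0,0,0.3,50],[0,0,0,0,0,0.32,50],[0,0,0,0,0,0,50],[0,0,0,0,0,0,50],[0,0,0,-0.15,0,0,50],[0,0,0,-0.15,0,0,50],[0,0,0,-0.15,0,0,50],[0,0,0,-0.15,0,0,50]]'
python3 -c "
from look import *
goal(.012,-.034,.034,176.5)"
```

```text
t: 3.65
tool_pos: [0.5361, -0.102, 0.0337]
tool_rot: [-180.0, -0.0, 176.5]
contact_force: [-3.4, 0.0, 2.0]
grip_width: 0.0497
t 3.65 jig tcp [-0.0383 -0.0344] 0.033727823638661884 [-179.9959   -0.0034  176.5278] F [-3.395   0.0054  2.0171] g 0.04966845978666503 j [ -14.6182   29.6142   96.9822   -0.0059   53.4061 -101.1425]
turn(tool) [-0.0041 -0.0034  0.0278] shift now-axes/50mm [-1.0052  0.008  -0.0055] after turn [-1.0052  0.0085 -0.0054]
```

```bash
python3 -m jog '[[0,0,0,-0.12,0,0,50],[0,0,0,-0.12,0,0,50],[0,0,0,-0.12,0,0,50],[0,0,0,-0.12,0,0,50],[0,0,0,-0.12,0,0,50],[0,0,0,-0.12,0,0,50],[0,0,0,-0.1,0,0,50],[0,0,0,0,0,0,50]]'
python3 -m jog '[[0,0,0,-0.05,0,0,50],[0,0,0,-0.05,0,0,50],[0,0,0,0,0,0,50]]'
python3 -c "
from look import *
goal(.012,-.034,.034,176.5)"
```

```text
t: 4.45
tool_pos: [0.577, -0.1045, 0.0334]
tool_rot: [-180.0, 0.0, 176.5]
contact_force: [0.1, -0.5, 0.3]
grip_width: 0.0501
t: 4.75
tool_pos: [0.5816, -0.1048, 0.0335]
tool_rot: [-180.0, 0.0, 176.5]
contact_force: [-0.2, -0.1, 0.3]
grip_width: 0.0498
t 4.75 jig tcp [ 0.0073 -0.0344] 0.033471925346498926 [-179.9976    0.0228  176.5222] F [-0.2256 -0.0631  0.3352] g 0.04976308420498844 j [ -13.7667   34.3444   89.1951    0.0021   56.4377 -100.29  ]
turn(tool) [-0.0024  0.0228  0.0222] shift now-axes/50mm [-0.094   0.0084 -0.0105] after turn [-0.094   0.0084 -0.0106]
```

Not against the fence yet, so I continue in 1 to 2 mm steps.

```bash
python3 -m jog '[[0,0,0,-0.04,0,0,50],[0,0,0,-0.04,0,0,50],[0,0,0,0,0,0,50]]'
python3 -m jog '[[0,0,0,-0.04,0,0,50],[0,0,0,0,0,0,50]]'
python3 -c "
from look import *
goal(.012,-.034,.034,176.5)
snap('top','3');snap('side','3')"
```

```text
t: 5.05
tool_pos: [0.5856, -0.1051, 0.0335]
tool_rot: [-180.0, 0.0, 176.5]
contact_force: [0.0, -1.3, 0.1]
grip_width: 0.0498
t: 5.25
tool_pos: [0.586, -0.105, 0.0335]
tool_rot: [180.0, -0.2, 176.5]
contact_force: [-13.2, 1.6, 10.1]
grip_width: 0.0502
t 5.25 jig tcp [ 0.0117 -0.0344] 0.033460193643782034 [179.9851  -0.2284 176.5254] F [-13.161    1.6025  10.0917] g 0.050161244292418944 j [ -13.676    34.9261   88.2164   -0.0308   57.0849 -100.1846]
turn(tool) [ 0.0148 -0.2284  0.0254] shift now-axes/50mm [-0.0063  0.0077 -0.0108] after turn [-0.0064  0.0077 -0.0108]
```

View pics/side_3.png

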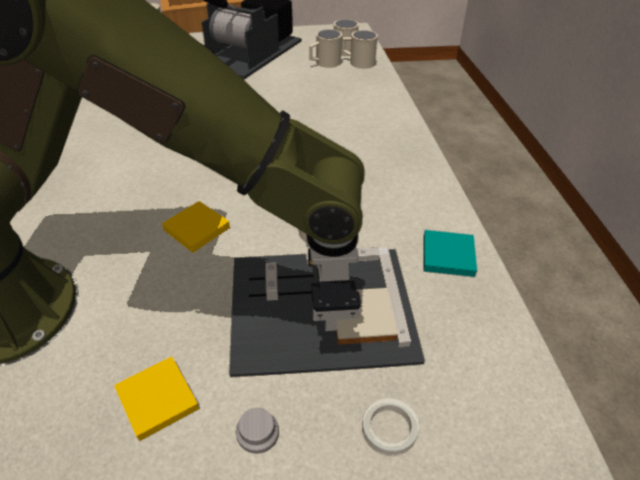

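The contact force rose to 13 N with the TCP at jig x = 11.7 mm, so the near face is at 20 mm, exactly where a block flush on the far fence should put it. I back off, lift, and turn 90° for the +y push.

```bash
python3 -m jog '[[0,0,0,0.2,0,0,50],[0,0,0,0.2,0,-0.2,50],[0,0,0,0,0,-0.7,50],[0,0,0,0,0,-0.7,50],[0,0,8.2,0,0,0,50],[0,0,8.2,0,0,0,50],[0,0,8.2,0,0,0,50],[0,0,8.2,0,0,0,50],[0,0,8.2,0,0,0,50],[0,0,8.2,0,0,0,50]]'
python3 -m jog '[[0,0,8.2,0,0,0,50],[0,0,8.2,0,0,0,50],[0,0,8.2,0,0,0,50],[0,0,8.2,0,0,0,50],[0,0,8,0,0,0,50],[0,0,0,0,0,0,50]]'
python3 -c "
from look import *
goal(.065,-.115,.034,86.5)
"
```

```text
t: 6.35
tool_pos: [0.5674, -0.104, 0.1135]
tool_rot: [180.0, 0.0, 127.0]
contact_force: [0.0, -0.5, 0.2]
grip_width: 0.0501
t: 6.95
tool_pos: [0.5674, -0.104, 0.1135]
tool_rot: [180.0, 0.0, 86.4]
contact_force: [1.4, 1.3, -0.0]
grip_width: 0.0501
t 6.95 jig tcp [-0.0069 -0.0345] 0.1135189691558472 [179.9826   0.0025  86.3862] F [ 1.3978  1.2737 -0.0385] g 0.050095094749253534 j [-14.0215  26.5831  89.0406   0.0008  64.3588 -10.4081]
turn(tool) [ 0.0174  0.0025 -0.1138] shift now-axes/50mm [-1.6079  1.4404  1.5909] after turn [-1.6108  1.4377  1.5904]
```

```bash
python3 -m jog '[[0,0,-0.1,-0.4,0.36,0,50],[0,0,0,-0.4,0.36,0,50],[0,0,0,-0.4,0.36,0,50],[0,0,0,-0.4,0.36,0,50],[0,0,0,0,0,0,50],[0,0,0,0,0,0,50]]'
python3 -c "
from look import *
goal(.065,-.115,.034,86.5)
c=snap('side','4'); cv2.imwrite('pics/s4.png',cv2.resize(c['img'][200:400,200:450],None,fx=3,fy=3)[:,:,::-1])"
```

```text
t: 7.55
tool_pos: [0.6343, -0.1881, 0.113]
tool_rot: [-180.0, -0.0, 86.8]
contact_force: [0.3, -0.3, -0.1]
grip_width: 0.0499
t 7.55 jig tcp [ 0.065  -0.1144] 0.11296001542734108 [-179.9655   -0.015    86.7739] F [ 0.2639 -0.2997 -0.0564] g 0.049892666201821936 j [-19.6945  36.8     73.1701   0.0049  70.0673 -16.4701]
turn(tool) [-0.0346 -0.0149  0.2739] shift now-axes/50mm [-0.0128  0.0016  1.5792] after turn [-0.0124  0.0007  1.5792]
```

View pics/s4.png

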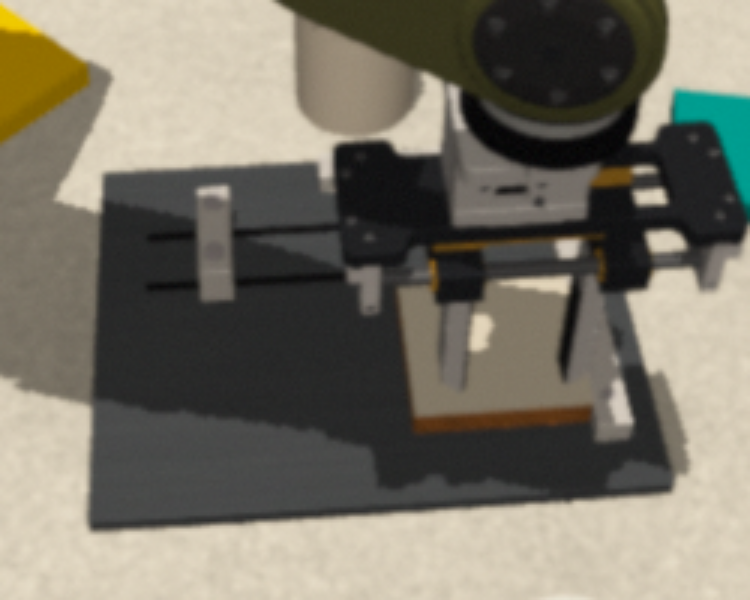

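The fingers stand in front of the block's near-side face. I'll check that face's y before descending: its top edge runs between crop (415,419) and (590,405).

```bash
python3 -c "
from look import *
c=read_camera('side')
p=np.array([[415,419],[590,405],[400,290]])/3+200-.33
print(w2jig(ray(c,p,.032)))"
```

```text
[[ 0.0213 -0.0933]
 [ 0.1188 -0.0918]
 [ 0.0225 -0.0023]]
```

```bash
python3 -m jog '[[0,0,0.25,0,0,0.4,50],[0,0,0,0,0,0.4,50],[0,0,0,0,0,0.4,50],[0,0,0,0,0,0.38,50],[0,0,0,0,0,0,50],[0,0,0,0.12,0,0,50],[0,0,0,0.12,0,0,50],[0,0,0,0.12,0,0,50],[0,0,0,0.12,0,0,50],[0,0,0,0.12,0,0,50]]'
python3 -m jog '[[0,0,0,0.12,0,0,50],[0,0,0,0.12,0,0,50],[0,0,0,0.12,0,0,50],[0,0,0,0.12,0,0,50],[0,0,0,0.12,0,0,50],[0,0,0,0.12,0,0,50],[0,0,0,0.12,0,0,50],[0,0,0,0,0,0,50]]'
python3 -c "
from look import *
goal(.065,-.008,.034,86.5)"
```

```text
t: 8.65
tool_pos: [0.6367, -0.1579, 0.0353]
tool_rot: [179.9, 0.0, 86.4]
contact_force: [-0.1, -3.5, 2.2]
grip_width: 0.0501
t: 9.45
tool_pos: [0.639, -0.1151, 0.0343]
tool_rot: [-180.0, -0.0, 86.4]
contact_force: [0.7, 0.7, 0.4]
grip_width: 0.0497
t 9.45 jig tcp [ 0.0652 -0.0412] 0.03425875868343513 [-179.9748   -0.0304   86.4155] F [0.6568 0.7221 0.3924] g 0.049737575908639 j [-13.457   40.6552  78.2521   0.0293  61.1227  -9.8867]
turn(tool) [-0.0252 -0.0304 -0.0844] shift now-axes/50mm [ 0.6647 -0.0048  0.0055] after turn [ 0.6648 -0.0039  0.0052]
```

```bash
python3 -m jog '[[0,0,0,0.1,0,0,50],[0,0,0,0.1,0,0,50],[0,0,0,0.1,0,0,50],[0,0,0,0.1,0,0,50],[0,0,0,0.08,0,0,50],[0,0,0,0.05,0,0,50],[0,0,0,0,0,0,50]]'
python3 -m jog '[[0,0,0,0.04,0,0,50],[0,0,0,0.04,0,0,50],[0,0,0,0,0,0,50]]'
python3 -c "
from look import *
goal(.065,-.008,.034,86.5)"
```

```text
t: 10.15
tool_pos: [0.6407, -0.0893, 0.0344]
tool_rot: [-180.0, -0.0, 86.4]
contact_force: [0.7, 0.1, -0.6]
grip_width: 0.0501
t: 10.45
tool_pos: [0.641, -0.086, 0.0345]
tool_rot: [180.0, 0.0, 86.4]
contact_force: [0.9, -3.0, -0.5]
grip_width: 0.0501
t 10.45 jig tcp [ 0.0655 -0.012 ] 0.03451765530548472 [179.9804   0.0287  86.3712] F [ 0.9036 -3.0092 -0.4839] g 0.050131830013595294 j [-10.8759  40.3322  78.7747  -0.0297  60.87    -7.2327]
turn(tool) [ 0.0196  0.0287 -0.1288] shift now-axes/50mm [ 0.0807 -0.0099  0.0103] after turn [ 0.0807 -0.0097  0.0104]
```

```bash
python3 -m jog '[[0,0,0,0.04,0,0,50],[0,0,0,0,0,0,50]]'
python3 -m jog '[[0,0,0,0.04,0,0,50],[0,0,0,0,0,0,50]]'
python3 -c "
from look import *
goal(.065,-.008,.034,86.5)
c=snap('top','5');c=snap('side','5'); cv2.imwrite('pics/s5.png',cv2.resize(c['img'][200:400,200:450],None,fx=3,fy=3)[:,:,::-1])"
```

```text
t: 10.65
tool_pos: [0.6411, -0.0858, 0.0347]
tool_rot: [180.0, 0.2, 86.4]
contact_force: [-0.9, -13.3, -0.5]
grip_width: 0.05
t: 10.85
tool_pos: [0.6411, -0.0856, 0.0348]
tool_rot: [180.0, 0.3, 86.3]
contact_force: [-2.1, -24.8, 0.3]
grip_width: 0.0502
t 10.85 jig tcp [ 0.0656 -0.0117] 0.03482014187084238 [179.9527   0.3063  86.3197] F [ -2.1238 -24.7891   0.2942] g 0.050153159361769575 j [-10.7346  40.2908  78.8005  -0.3415  60.8245  -6.8883]
turn(tool) [ 0.0468  0.3063 -0.1801] shift now-axes/50mm [ 0.0734 -0.0114  0.016 ] after turn [ 0.0734 -0.0111  0.0164]
```

View pics/s5.png

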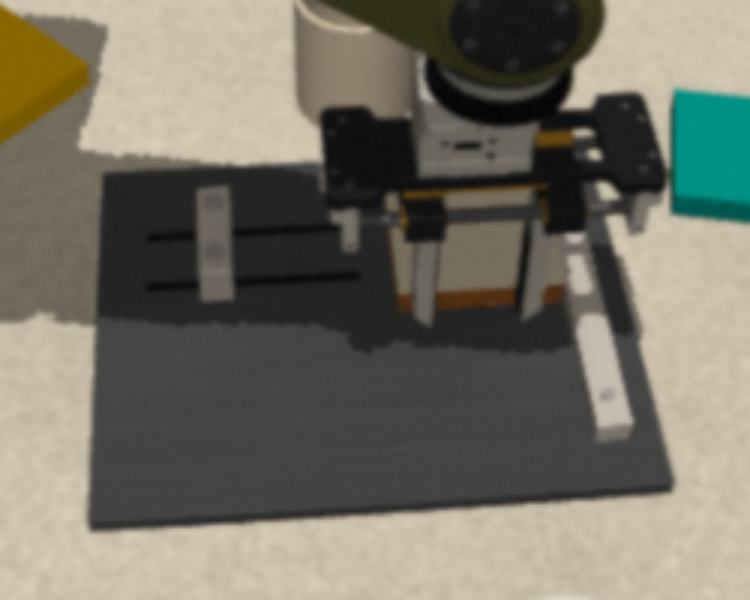

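The force rose to 25 N at TCP y = -11.7 mm. I expected -8 mm, so this could be calibration or a small skew. I retreat, look, and set up the second squaring push in +x.

```bash
python3 -m jog '[[0,0,0,-0.2,0,0,50],[0,0,0,-0.4,0,0,50],[0,0,0,0,0,-0.8,50],[0,0,0,0,0,-0.8,50],[0,0,-8.2,0,0.5,0,50],[0,0,-8.2,0,0.5,0,50],[0,0,-8.2,0,0.5,0,50],[0,0,-8.2,0,0.3,0,50],[0,0,-8.2,0,0,0,50],[0,0,-8.2,0,0,0,50]]'
python3 -m jog '[[0,0,-8.2,0,0,0,50],[0,0,-8.2,0,0,0,50],[0,0,-8.2,0,0,0,50],[0,0,-8.2,0,0,0,50],[0,0,-8.2,0,0,0,50],[0,0,0,0,0,0,50]]'
python3 -c "
from look import *
goal(-.03,.05,.034,176.5)
c=snap('top','6');c=snap('side','6'); cv2.imwrite('pics/s6.png',cv2.resize(c['img'][220:380,220:430],None,fx=3.6,fy=3.6,interpolation=cv2.INTER_CUBIC)[:,:,::-1])"
```

```text
t: 11.95
tool_pos: [0.7277, -0.0999, 0.1139]
tool_rot: [180.0, -0.1, 135.9]
contact_force: [0.3, 0.5, 0.1]
grip_width: 0.0502
t: 12.55
tool_pos: [0.7275, -0.1003, 0.1143]
tool_rot: [180.0, -0.0, 176.7]
contact_force: [-0.3, 0.7, -0.4]
grip_width: 0.05
t 12.55 jig tcp [ 0.1526 -0.021 ] 0.11430839225683635 [179.9747  -0.0184 176.7119] F [-0.2835  0.6852 -0.3992] g 0.049998184898847144 j [-10.7131  46.4383  56.8399   0.0234  76.7433 -97.4304]
turn(tool) [ 0.0253 -0.0184  0.2119] shift now-axes/50mm [3.647  1.4327 1.608 ] after turn [3.6528 1.42   1.6062]
```

View pics/s6.png

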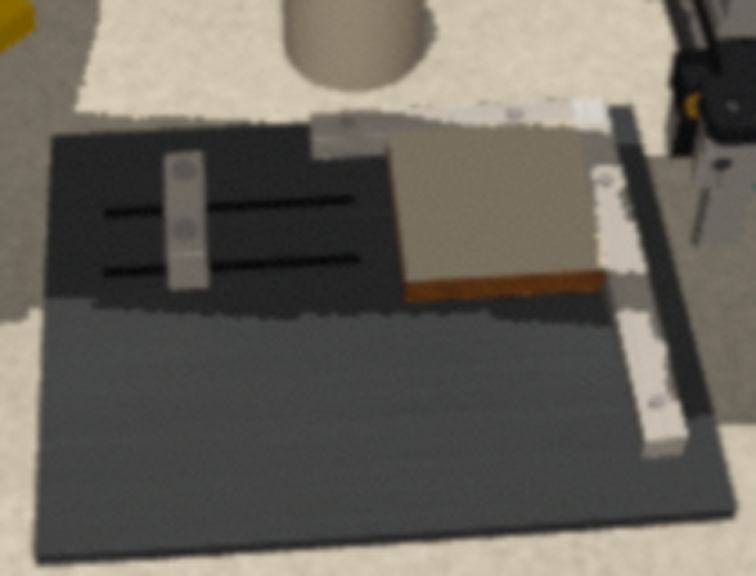

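View pics/top_6.png

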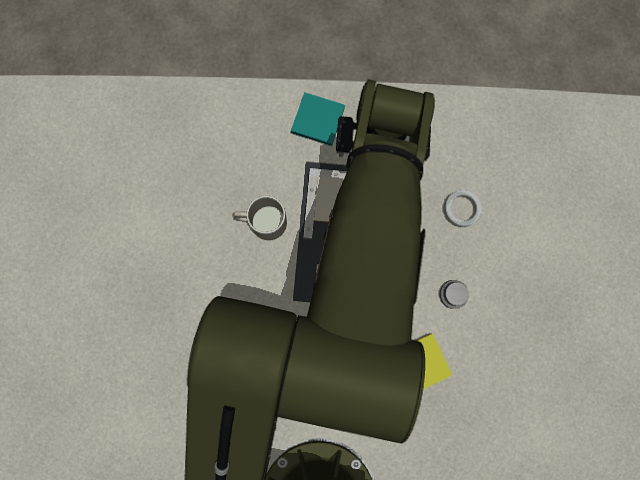

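I moved the wrong way along x, but high above everything, so no harm was done. The block looks seated in the corner: crop top-face corners (388,140), (405,283), (603,270). I'll check its skew against the far-fence edge.

```bash
python3 -c "
from look import *
c=read_camera('side')
p=np.array([[388,142],[405,282],[603,268]])/3.6+220-.36
w=w2jig(ray(c,p,.032)); print(w)
for a,b in((0,1),(1,2)): d=w[b]-w[a]; print(np.linalg.norm(d),np.degrees(np.arctan2(d[1],d[0])))
p=np.array([[594,166],[643,437]])/3.6+220-.36
w=w2jig(ray(c,p,.028)); print('far fence inner edge',w)
p=np.array([[52,135],[37,555],[735,515],[632,106]])/3.6+220-.36
w=w2jig(ray(c,p,.012)); print('plate',w)
"
```

```text
[[ 0.0213  0.0883]
 [ 0.0206 -0.0059]
 [ 0.1189 -0.0047]]
0.0942504706473206 -90.44256117178938
0.09827572364552034 0.7212743527922347
far fence inner edge [[ 0.1274  0.0668]
 [ 0.1206 -0.1019]]
plate [[-0.1578  0.1258]
 [-0.1564 -0.1333]
 [ 0.1585 -0.1367]
 [ 0.1606  0.1241]]
```

The side view puts the plate about 4 mm toward -y of the top-view estimate. That agrees with the contact reading, so the block is at home in y. I shift the jig origin -3 mm in y, then go in front of the bar and press +x again.

```bash
sed -i 's/J0=np.array(\[.5764,-.07\])/J0=np.array([.5762,-.073])/' look.py
python3 -m jog '[[0,0,0.2,0.52,0.21,0,50],[0,0,0,0.52,0.21,0,50],[0,0,0,0.52,0.21,0,50],[0,0,0,0.52,0.21,0,50],[0,0,0,0.52,0.21,0,50],[0,0,0,0.52,0.21,0,50],[0,0,0,0.52,0.21,0,50],[0,0,0,0,0,0,50],[0,0,0,0,0,0,50]]'
python3 -c "
from look import *
goal(-.02,.05,.034,176.5)"
```

```text
t: 13.6
tool_pos: [0.5509, -0.0156, 0.115]
tool_rot: [-180.0, 0.1, 176.3]
contact_force: [0.5, -0.3, 0.1]
grip_width: 0.0501
t 13.6 jig tcp [-0.0287  0.0557] 0.11504787167653341 [-179.9996    0.0656  176.2751] F [ 0.516  -0.2934  0.075 ] g 0.050082092999733326 j [ -5.431   23.4624  93.3933   0.0018  63.0787 -91.7069]
turn(tool) [-0.0005  0.0656 -0.2249] shift now-axes/50mm [-0.1729 -0.1142  1.6212] after turn [-0.1743 -0.1149  1.621 ]
```

```bash
python3 -m jog '[[0,0,-0.2,-0.1,-0.2,0.4,50],[0,0,0,0,0,0.4,50],[0,0,0,0,0,0.4,50],[0,0,0,0,0,0.4,50],[0,0,0,0,0,0,50],[0,0,0,-0.15,0,0,50],[0,0,0,-0.15,0,0,50],[0,0,0,-0.15,0,0,50],[0,0,0,0,0,0,50]]'
python3 -c "
from look import *
goal(.012,.045,.034,176.5)"
```

```text
t: 14.5
tool_pos: [0.5787, -0.0274, 0.0351]
tool_rot: [-180.0, 0.1, 176.6]
contact_force: [0.2, 0.1, -1.0]
grip_width: 0.0501
t 14.5 jig tcp [-0.0003  0.0456] 0.035116885371791494 [-179.9945    0.0928  176.5655] F [ 0.1722  0.0503 -0.9693] g 0.05006856540718613 j [ -6.335   32.9441  91.2688  -0.001   55.6942 -92.8999]
turn(tool) [-0.0055  0.0928  0.0655] shift now-axes/50mm [-0.2461 -0.0131  0.0227] after turn [-0.2462 -0.0129  0.0223]
```

```bash
python3 -m jog '[[0,0,0,-0.1,0,0,50],[0,0,0,-0.06,0,0,50],[0,0,0,-0.04,0,0,50],[0,0,0,0,0,0,50]]'
python3 -m jog '[[0,0,0,-0.05,0,0,50],[0,0,0,0,0,0,50]]'
python3 -c "
from look import *
goal(.012,.045,.034,176.5)"
```

```text
t: 14.9
tool_pos: [0.5875, -0.0279, 0.0344]
tool_rot: [-180.0, 0.0, 176.6]
contact_force: [-0.4, -0.3, 0.5]
grip_width: 0.0501
t: 15.1
tool_pos: [0.59, -0.0281, 0.0345]
tool_rot: [-180.0, 0.0, 176.6]
contact_force: [-0.0, -0.0, -0.1]
grip_width: 0.05
t 15.1 jig tcp [0.011  0.0457] 0.034504605230161016 [-179.9999    0.0084  176.5694] F [-0.0355 -0.0052 -0.105 ] g 0.05001004206751079 j [ -6.2753  34.2324  89.2145   0.0004  56.5447 -92.8449]
turn(tool) [-0.0001  0.0084  0.0694] shift now-axes/50mm [-0.0196 -0.0141  0.0101] after turn [-0.0196 -0.0141  0.0101]
```

```bash
python3 -m jog '[[0,0,0,-0.04,0,0,50],[0,0,0,0,0,0,50]]'
python3 -m jog '[[0,0,0,-0.04,0,0,50],[0,0,0,0,0,0,50]]'
python3 -c "
from look import *
goal(.012,.045,.034,176.5)"
```

```text
t: 15.3
tool_pos: [0.5907, -0.0281, 0.0344]
tool_rot: [-180.0, -0.2, 176.6]
contact_force: [-10.3, 0.1, 7.5]
grip_width: 0.0502
t: 15.5
tool_pos: [0.5909, -0.0281, 0.0344]
tool_rot: [180.0, -0.5, 176.6]
contact_force: [-24.5, 0.3, 19.6]
grip_width: 0.0497
t 15.5 jig tcp [0.0119 0.0457] 0.03437488159955027 [179.9981  -0.4735 176.5721] F [-24.4753   0.2729  19.6237] g 0.04968802376670597 j [ -6.2614  34.5713  88.6671  -0.0256  57.2346 -92.8196]
turn(tool) [ 0.0016 -0.4735  0.0721] shift now-axes/50mm [-0.0011 -0.0141  0.0075] after turn [-0.0011 -0.0141  0.0075]
```

Contact came at the same x as before (11.9 mm), so the block is flush on both fences. I back off and go behind the bar.

```bash
python3 -m jog '[[0,0,0,0.15,0,0,50],[0,0,0,0.2,0,0,50],[0,0,0,0,0,-0.8,40],[0,0,0,0,0,-0.8,30],[0,0,0,0.5,0.08,0,30],[0,0,0,0.5,0,0,30],[0,0,0,0.5,0,0,30],[0,0,0,0.5,0,0,30],[0,0,0,0.4,0,0,30],[0,0,0,0,0,0,30]]'
python3 -m jog '[[0,0,0,0,0,0,30]]'
python3 -c "
from look import *
goal(-.122,.05,.034,176.5)
c=snap('side','7'); cv2.imwrite('pics/s7.png',cv2.resize(c['img'][200:380,200:430],None,fx=3.3,fy=3.3,interpolation=cv2.INTER_CUBIC)[:,:,::-1])"
```

```text
t: 16.5
tool_pos: [0.4554, -0.0159, 0.1146]
tool_rot: [180.0, -0.0, 176.6]
contact_force: [-0.5, 0.4, 1.2]
grip_width: 0.0297
t: 16.6
tool_pos: [0.4574, -0.0161, 0.1149]
tool_rot: [-180.0, 0.1, 176.6]
contact_force: [0.3, 0.3, -0.1]
grip_width: 0.0302
t 16.6 jig tcp [-0.122   0.0495] 0.11487718908746135 [-179.997     0.0732  176.5684] F [ 0.3466  0.26   -0.0733] g 0.030233764849422216 j [ -6.6075  12.5385 108.1828   0.0012  59.2055 -93.1765]
turn(tool) [-0.003   0.0732  0.0684] shift now-axes/50mm [0.0012 0.0099 1.6175] after turn [-0.0009  0.0099  1.6175]
```

View pics/s7.png

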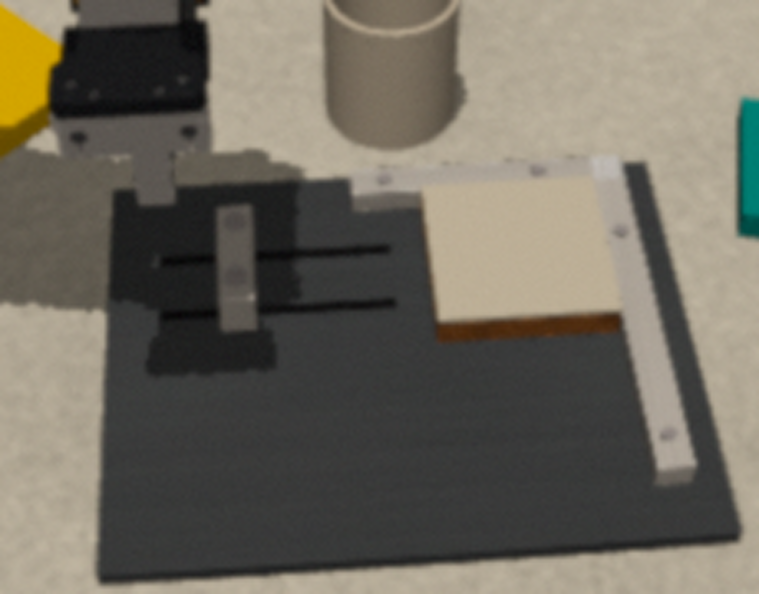

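The block fills the corner and the fingers hang behind the bar. I descend and push the bar. It should reach the block with the TCP at about -8 mm.

```bash
python3 -m jog '[[0,0,0,0,0,0.4,30],[0,0,0,0,0,0.4,30],[0,0,0,0,0,0.4,30],[0,0,0,0,0,0.4,30],[0,0,0,0,0,0,30],[0,0,0,-0.14,0,0,30],[0,0,0,-0.14,0,0,30],[0,0,0,-0.14,0,0,30],[0,0,0,-0.14,0,0,30],[0,0,0,-0.14,0,0,30]]'
python3 -m jog '[[0,0,0,-0.15,0,0,30],[0,0,0,-0.15,0,0,30],[0,0,0,-0.15,0,0,30],[0,0,0,-0.15,0,0,30],[0,0,0,-0.15,0,0,30],[0,0,0,-0.15,0,0,30],[0,0,0,-0.15,0,0,30],[0,0,0,-0.15,0,0,30],[0,0,0,0,0,0,30]]'
python3 -c "
from look import *
goal(-.008,.05,.034,176.5)"
```

```text
t: 17.65
tool_pos: [0.4924, -0.0182, 0.0348]
tool_rot: [-180.0, 0.0, 176.6]
contact_force: [-2.3, 0.6, 2.3]
grip_width: 0.0303
t: 18.55
tool_pos: [0.5526, -0.0218, 0.0344]
tool_rot: [180.0, 0.0, 176.6]
contact_force: [0.3, 0.4, 0.5]
grip_width: 0.0297
t 18.55 jig tcp [-0.0267  0.0497] 0.03436766711141317 [179.9964   0.0496 176.5712] F [0.3251 0.4359 0.4833] g 0.02967736107795213 j [ -6.0545  30.2838  95.782    0.0072  53.8849 -92.6299]
turn(tool) [0.0036 0.0496 0.0712] shift now-axes/50mm [-0.3741  0.0058  0.0077] after turn [-0.3741  0.0063  0.0074]
```

```bash
python3 -m jog '[[0,0,0,-0.1,0,0,30],[0,0,0,-0.1,0,0,30],[0,0,0,-0.08,0,0,30],[0,0,0,-0.05,0,0,30],[0,0,0,0,0,0,30]]'
python3 -m jog '[[0,0,0,-0.04,0,0,30],[0,0,0,0,0,0,30]]'
python3 -c "
from look import *
goal(-.008,.05,.034,176.5)"
```

```text
t: 19.05
tool_pos: [0.5685, -0.0228, 0.0344]
tool_rot: [-180.0, 0.0, 176.6]
contact_force: [-0.7, -0.0, 0.1]
grip_width: 0.03
t: 19.25
tool_pos: [0.5703, -0.0228, 0.0346]
tool_rot: [180.0, 0.0, 176.6]
contact_force: [-0.7, -0.2, 0.2]
grip_width: 0.0301
t 19.25 jig tcp [-0.0089  0.0497] 0.034554257384852405 [179.9991   0.0226 176.573 ] F [-0.6899 -0.1742  0.1954] g 0.030120697537844226 j [ -5.9703  32.1276  92.7177   0.0024  55.1322 -92.5446]
turn(tool) [0.0009 0.0226 0.073 ] shift now-axes/50mm [-0.0189  0.0057  0.0111] after turn [-0.0189  0.0058  0.0111]
```

```bash
python3 -m jog '[[0,0,0,-0.03,0,0,30],[0,0,0,0,0,0,30]]'
python3 -m jog '[[0,0,0,-0.03,0,0,30],[0,0,0,0,0,0,30]]'
python3 -c "
from look import *
goal(-.008,.05,.034,176.5)"
```

```text
t: 19.45
tool_pos: [0.5709, -0.0229, 0.0345]
tool_rot: [180.0, -0.1, 176.6]
contact_force: [-8.3, 0.5, 4.8]
grip_width: 0.03
t: 19.65
tool_pos: [0.5711, -0.0229, 0.0345]
tool_rot: [-180.0, -0.3, 176.6]
contact_force: [-20.3, -0.5, 13.6]
grip_width: 0.0294
t 19.65 jig tcp [-0.0082  0.0497] 0.034507198286862155 [-179.9994   -0.3219  176.5741] F [-20.25    -0.5057  13.5938] g 0.029413096703686928 j [ -5.9618  32.3729  92.3196  -0.018   55.629  -92.5257]
turn(tool) [-0.0008 -0.3219  0.0741] shift now-axes/50mm [-0.0038  0.0062  0.0101] after turn [-0.0037  0.0062  0.0101]
```

The bar is snug: 20 N against the block at TCP -8.2 mm, exactly the predicted value. I retreat, lift, and swing away so the top camera can see.

```bash
python3 -m jog '[[0,0,0,0.1,0,0,30],[0,0,0,0.3,0,0,30],[0,0,0,0,0,-0.8,30],[0,0,0,0,0,-0.9,30],[0,0,0,0,0,-0.9,30],[0,0,0,0,0,-0.9,30],[0,0,0,0,0,-0.6,30],[0,0,0,0.44,0.74,0,30],[0,0,0,0.44,0.74,0,30],[0,0,0,0.44,0.74,0,30]]'
python3 -m jog '[[0,0,0,0.44,0.74,0,30],[0,0,0,0.44,0.74,0,30],[0,0,0,0.44,0.74,0,30],[0,0,0,0.44,0.74,0,30],[0,0,0,0.44,0.74,0,30],[0,0,0,0.44,0.74,0,30],[0,0,0,0,0,0,30]]'
python3 - <<'E'
from look import *
goal(0,0,.2,176.5)
c=snap('top','8'); im=c["img"]; cv2.imwrite('pics/t8.png',cv2.resize(im[150:320,220:490],None,fx=2.9,fy=2.9,interpolation=cv2.INTER_CUBIC)[:,:,::-1])
c0=cv2.imread('pics/top_0.png')[:,:,::-1]
for n,(x0,y0,x1,y1) in dict(mug=(230,190,290,245),tape=(440,185,486,232),die=(436,276,474,312)).items():
    a=cv2.cvtColor(np.ascontiguousarray(c0[y0:y1,x0:x1]),cv2.COLOR_RGB2GRAY).astype(float);b=cv2.cvtColor(np.ascontiguousarray(im[y0:y1,x0:x1]),cv2.COLOR_RGB2GRAY).astype(float)
    print(n,"mean diff",abs(a-b).mean(),"shift",cv2.phaseCorrelate(a,b))
c=snap('side','8'); cv2.imwrite('pics/s8.png',cv2.resize(c['img'][200:400,200:450],None,fx=3,fy=3,interpolation=cv2.INTER_CUBIC)[:,:,::-1])
E
```

```text
t: 20.65
tool_pos: [0.4932, 0.094, 0.2399]
tool_rot: [180.0, 0.1, 176.5]
contact_force: [1.1, 0.7, -0.0]
grip_width: 0.0303
t: 21.35
tool_pos: [0.3734, 0.3257, 0.2397]
tool_rot: [179.9, 0.0, 176.8]
contact_force: [0.1, -1.0, 0.3]
grip_width: 0.0304
t 21.35 jig tcp [-0.2267  0.3856] 0.2396809189466768 [179.9223   0.0358 176.8201] F [ 0.0723 -0.9922  0.2814] g 0.03037902259133181 j [ 36.8412   9.2266  94.1872   0.0375  76.5089 -49.9877]
turn(tool) [0.0778 0.0356 0.3202] shift now-axes/50mm [-4.4908 -7.7383  0.7859] after turn [-4.5345 -7.712   0.7936]
mug mean diff 10.889393939393939 shift ((0.017381110866871552, -0.008843188213809583), 0.9901068922517986)
tape mean diff 11.504625346901017 shift ((0.00751030151685228, 0.03306849766561015), 0.9988383576121501)
die mean diff 10.82748538011696 shift ((0.003875517190170541, 0.015654770184404754), 1.010052382521927)
```

View pics/t8.png

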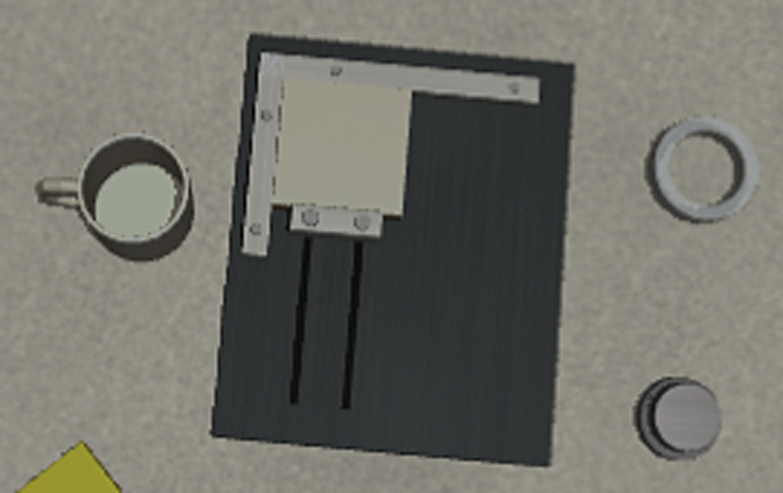

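View pics/s8.png

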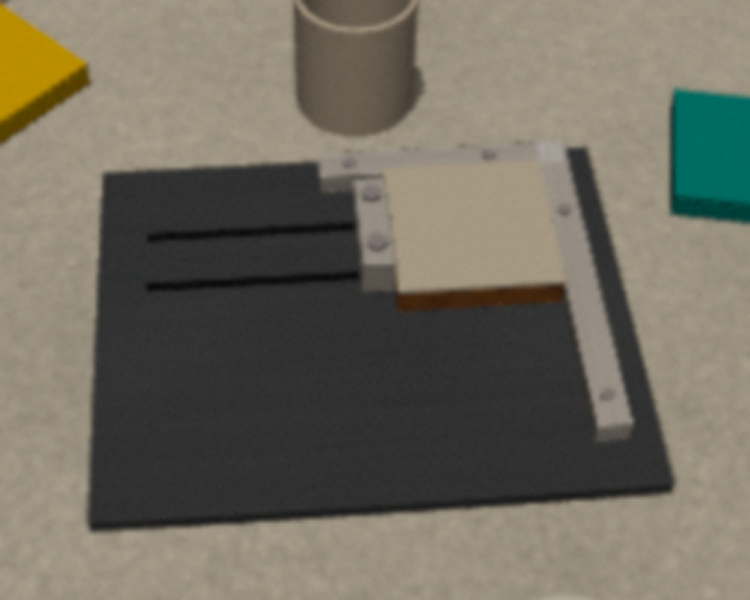

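In the top crop, a thin dark line at x≈278 runs between the block and the side fence. I'll check whether it is a gap.

```bash
python3 - <<'E'
import cv2,numpy as np
im=cv2.imread('pics/top_8.png'); g=cv2.cvtColor(im,cv2.COLOR_BGR2GRAY)
for r in range(176,224,4): print(r,im[r,306:322].tolist()[5:12], g[r,306:322])
print("far"); 
for c in range(320,358,6): print(c,g[168:186,c])
cv2.imwrite('pics/z8.png',cv2.resize(im[160:240,295:375],None,fx=7,fy=7,interpolation=cv2.INTER_NEAREST))
s=cv2.imread('pics/side_8.png');cv2.imwrite('pics/zs8.png',cv2.resize(s[240:310,300:400],None,fx=7,fy=7,interpolation=cv2.INTER_NEAREST))
E
```

```text
176 [[137, 143, 144], [141, 144, 144], [142, 146, 146], [143, 147, 147], [139, 143, 142], [136, 142, 141], [144, 148, 147]] [ 46  46  12 161 147 143 144 146 147 142 141 147 146 147 147 146]
180 [[135, 140, 141], [134, 140, 141], [141, 146, 148], [138, 143, 145], [135, 141, 141], [136, 141, 142], [99, 107, 110]] [ 46  47  23 152 142 140 140 146 143 140 141 107 152 149 149 149]
184 [[135, 140, 141], [137, 143, 143], [142, 147, 148], [133, 139, 140], [136, 143, 143], [143, 147, 146], [125, 139, 142]] [ 46  40  98 146 142 140 142 147 139 142 146 138 150 150 149 149]
188 [[120, 121, 123], [119, 121, 123], [133, 137, 138], [138, 143, 144], [140, 144, 146], [75, 81, 82], [140, 156, 158]] [ 48   4 156 144  97 121 121 137 143 144  81 155 151 149 150 150]
192 [[131, 135, 138], [135, 140, 143], [139, 145, 145], [136, 142, 143], [138, 142, 144], [103, 115, 116], [138, 154, 156]] [ 45  53 151 142 143 135 140 144 142 142 114 153 151 150 150 150]
196 [[137, 144, 144], [143, 148, 150], [138, 142, 144], [138, 143, 144], [148, 150, 150], [137, 153, 155], [137, 152, 154]] [ 38 144 145 142 141 143 148 1
[... 1008 characters left out ...]
47, 148], [107, 111, 113], [69, 82, 86], [73, 88, 93], [78, 90, 92], [96, 110, 112]] [147 143 142 142 148 146 147 111  82  88  89 109 106 138  94 137]
far
320 [ 38 123 146 143 142 141 145 146 147 149 150 148 149 149 150 150 149 149]
326 [ 43  88 134 145 143 140 143 147 146 147 149 150 149 150 150 149 149 150]
332 [ 46  28 125 146 143 142 140 144 147 144 148 149 149 149 148 148 149 150]
338 [ 44  41  67 130 145 143 141 141 143 145 145 149 150 150 149 149 150 150]
344 [ 47  44  39 127 145 142 141 139 142 144 141 146 150 149 150 149 149 149]
350 [ 46  46  43  64 128 143 141 142 140 142 143 145 148 150 149 149 149 149]
356 [ 47  47  47  41 123 145 142 141 140 141 139 141 147 149 149 149 149 150]
```

View pics/z8.png

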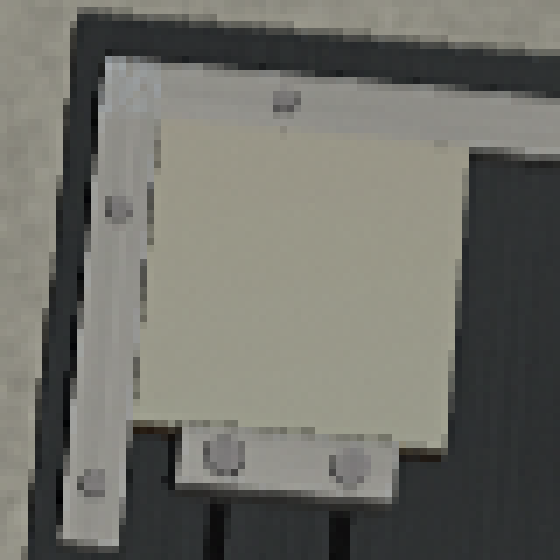

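View pics/zs8.png

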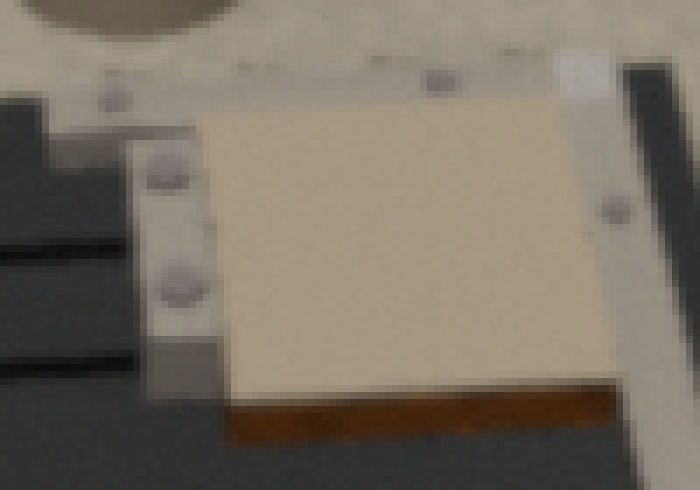

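The line is grey-dark, averages about 0.3 px (≈0.6 mm), and appears intermittently, so there may be a sub-millimetre gap at the side fence. There is plenty of time, so I'll press +y once more to settle it.

```bash
python3 -m jog '[[0,0,8.2,-0.3,-0.6,0,50],[0,0,8.2,0,0,0,50],[0,0,8.2,0,0,0,50],[0,0,8.2,0,0,0,50],[0,0,8.2,0,0,0,50],[0,0,8.2,0,0,0,50],[0,0,8.2,0,0,0,50],[0,0,8.2,0,0,0,50],[0,0,8.2,0,0,0,50],[0,0,8.2,0,0,0,50]]'
python3 -m jog '[[0,0,8.2,0,0,0,50],[0,0,0,0,0,0,50]]'
python3 -c "
from look import *
goal(.065,-.035,.115,86.5)"
```

```text
t: 22.45
tool_pos: [0.3894, 0.2903, 0.2396]
tool_rot: [180.0, -0.0, 94.1]
contact_force: [0.5, -0.4, 0.5]
grip_width: 0.0503
t: 22.65
tool_pos: [0.3893, 0.2905, 0.2396]
tool_rot: [180.0, -0.0, 86.1]
contact_force: [0.2, 0.9, 0.8]
grip_width: 0.0502
t 22.65 jig tcp [-0.2087  0.3514] 0.239601474051237 [179.9679  -0.0121  86.1341] F [0.2423 0.9069 0.7942] g 0.05020417893937464 j [32.4118  7.9824 95.6276 -0.0095 76.357  36.2799]
turn(tool) [ 0.0321 -0.012  -0.3659] shift now-axes/50mm [-7.6933  5.5224  2.4935] after turn [-7.7279  5.4745  2.492 ]
```

```bash
python3 -m jog '[[0,0,-0.4,-0.77,0.55,0,50],[0,0,0,-0.77,0.55,0,50],[0,0,0,-0.77,0.55,0,50],[0,0,0,-0.77,0.55,0,50],[0,0,0,-0.77,0.55,0,50],[0,0,0,-0.77,0.55,0,50],[0,0,0,-0.77,0.55,0,50],[0,0,0,-0.77,0.55,0,50],[0,0,0,-0.77,0.55,0,50],[0,0,0,-0.77,0.55,0,50]]'
python3 -m jog '[[0,0,0,0,0,0,50],[0,0,0,0,0,0,50]]'
python3 -c "
from look import *
goal(.065,-.03,.034,86.5)"
```

```text
t: 23.65
tool_pos: [0.6416, -0.1115, 0.2395]
tool_rot: [180.0, 0.0, 87.0]
contact_force: [-0.1, 0.6, -0.6]
grip_width: 0.05
t: 23.85
tool_pos: [0.6409, -0.11, 0.2387]
tool_rot: [-179.9, -0.0, 86.8]
contact_force: [-0.1, -0.4, -0.1]
grip_width: 0.0498
t 23.85 jig tcp [ 0.0669 -0.033 ] 0.23868378475026408 [-179.9474   -0.01     86.8381] F [-0.0511 -0.3674 -0.0551] g 0.049834725674794675 j [-12.9681  29.6998  67.1989   0.0009  83.1548  -9.8063]
turn(tool) [-0.0526 -0.0099  0.3381] shift now-axes/50mm [ 0.0598 -0.0334  4.0937] after turn [ 0.0603 -0.0375  4.0937]
```

```bash
python3 -m jog '[[0,0,0.3,0,0,0.6,50],[0,0,0,0,0,0.6,50],[0,0,0,0,0,0.6,50],[0,0,0,0,0,0.6,50],[0,0,0,0,0,0.6,50],[0,0,0,0,0,0.6,50],[0,0,0,0,0,0.48,50],[0,0,0,0,0,0,50]]'
python3 -m jog '[[0,0,0,0.12,0,0,50],[0,0,0,0.12,0,0,50],[0,0,0,0.12,0,0,50],[0,0,0,0,0,0,50],[0,0,0,0,0,0,50]]'
python3 -c "
from look import *
goal(.065,-.0087,.034,86.5)"
```

```text
t: 24.65
tool_pos: [0.6392, -0.1073, 0.0328]
tool_rot: [-179.7, -0.0, 86.6]
contact_force: [0.2, 0.5, -0.6]
grip_width: 0.0495
t: 25.15
tool_pos: [0.6425, -0.0903, 0.036]
tool_rot: [180.0, 0.0, 86.5]
contact_force: [-0.3, -0.3, -0.5]
grip_width: 0.05
t 25.15 jig tcp [ 0.0672 -0.0132] 0.03601493221666843 [179.9565   0.0085  86.5057] F [-0.3171 -0.3001 -0.5241] g 0.04999860715647843 j [-11.2323  40.4351  78.365   -0.0029  61.1557  -7.7366]
turn(tool) [0.0435 0.0085 0.0057] shift now-axes/50mm [ 0.0902 -0.0445  0.0403] after turn [ 0.0902 -0.0445  0.0403]
```

```bash
python3 -m jog '[[0,0,0,0.04,0,0,50],[0,0,0,0.03,0,0,50],[0,0,0,0,0,0,50]]'
python3 -m jog '[[0,0,0,0.02,0,0,50],[0,0,0,0,0,0,50]]'
python3 -m jog '[[0,0,0,0.02,0,0,50],[0,0,0,0,0,0,50]]'
```

```text
t: 25.45
tool_pos: [0.6425, -0.0869, 0.0354]
tool_rot: [-180.0, -0.0, 86.5]
contact_force: [0.2, -1.0, 0.1]
grip_width: 0.05
t: 25.65
tool_pos: [0.6425, -0.0861, 0.0354]
tool_rot: [-180.0, 0.0, 86.5]
contact_force: [0.1, -0.9, 0.5]
grip_width: 0.0498
t: 25.85
tool_pos: [0.6425, -0.0861, 0.0355]
tool_rot: [180.0, 0.1, 86.5]
contact_force: [-0.4, -6.6, -0.0]
grip_width: 0.0499
```

Contact comes at world y = -0.0861, the same stop as before, so the block had not moved off. I press a little more, then leave and take one last look.

```bash
python3 -m jog '[[0,0,0,0.04,0,0,50],[0,0,0,0,0,0,50]]'
python3 -m jog '[[0,0,0,-0.15,0,0,50],[0,0,0,-0.3,0,0,50],[0,0,0,0,0,-0.8,50],[0,0,0,0,0,-0.9,50],[0,0,0,0,0,-0.9,50],[0,0,0,0,0,-0.9,50],[0,0,0,0.77,-0.55,-0.5,50],[0,0,0,0.77,-0.55,0,50],[0,0,0,0.77,-0.55,0,50],[0,0,0,0.77,-0.55,0,50]]'
python3 -m jog '[[0,0,0,0.77,-0.55,0,50],[0,0,0,0.77,-0.55,0,50],[0,0,0,0.77,-0.55,0,50],[0,0,0,0.77,-0.55,0,50],[0,0,0,0.77,-0.55,0,50],[0,0,0,0,0,0,50],[0,0,0,0,0,0,50]]'
python3 - <<'E'
from look import *
c=snap('top','9'); im=c["img"]; cv2.imwrite('pics/z9.png',cv2.resize(im[150:250,290:390],None,fx=5.5,fy=5.5,interpolation=cv2.INTER_NEAREST)[:,:,::-1])
a=cv2.imread('pics/top_8.png',0);b=cv2.imread('pics/top_9.png',0);c0=cv2.imread('pics/top_0.png',0)
print("diff 8->9 on block/bar",abs(a[165:235,300:370].astype(int)-b[165:235,300:370]).max(), "mean",abs(a[165:235,300:370].astype(int)-b[165:235,300:370]).mean())
for n,(x0,y0,x1,y1) in dict(mug=(230,190,290,245),tape=(440,185,486,232),die=(436,276,474,312)).items():
    print(n,cv2.phaseCorrelate(c0[y0:y1,x0:x1].astype(float),b[y0:y1,x0:x1].astype(float)))
s=readout.sense();print(s["t"],s["tool_pos"],s["contact_force"])
E
```

```text
t: 26.05
tool_pos: [0.6425, -0.0858, 0.0356]
tool_rot: [180.0, 0.2, 86.4]
contact_force: [-1.8, -19.4, 0.4]
grip_width: 0.0502
t: 27.05
tool_pos: [0.5415, 0.0531, 0.234]
tool_rot: [180.0, -0.0, 86.4]
contact_force: [1.0, 1.4, -0.3]
grip_width: 0.0501
t: 27.75
tool_pos: [0.4172, 0.2532, 0.234]
tool_rot: [180.0, -0.0, 86.6]
contact_force: [0.5, -0.5, -0.8]
grip_width: 0.05
diff 8->9 on block/bar 25 mean 5.466122448979592
mug ((0.016051124719805188, -0.016328413362906247), 0.9902844579601184)
tape ((-0.0029181727160576543, 0.016541995715961377), 1.0016547965618712)
die ((-0.028252067027747074, -0.03950428798683703), 0.9955415456418254)
27.8 [0.4177 0.2525 0.2339] [-0.129  -0.4622  0.2468]
```

View pics/z9.png

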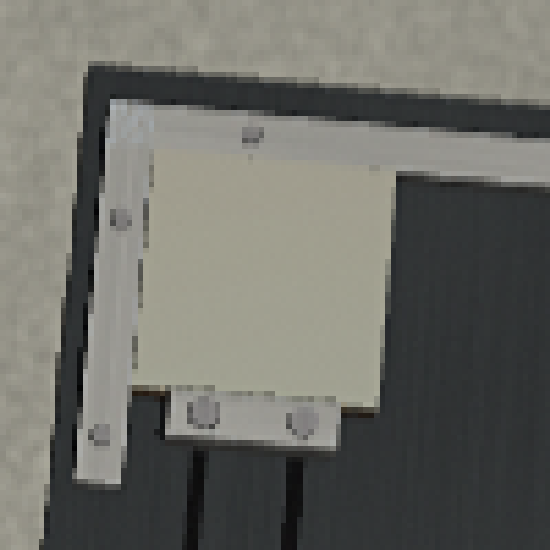

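The block fills the corner and the bar is against it. The picture has not changed since before the last press, so the line at about (145,240) is an edge shadow and not a gap that can be closed. The bystanders' shifts are under 0.05 px. I'm handing the job in.

```bash
python3 -c "
from rig import sign_off; print(sign_off())"
```

```text
the job is handed in; nothing more can be done
None
```

The photo block is flush against both fences and the clamp bar is snug against it. I handed the job in at about 28 s of the 45 s limit, with the arm well clear. I pushed the block with two spread fingers, first to the far fence and then along it to the side fence. After pressing it to the far fence once more, I slid the bar up from behind until it met the block.

**Far fence:** both presses stopped at the same place, with the block's near face at jig x of about 20 mm, exactly where home puts it. The second press reached 24 N.

**Bar:** it met the block where predicted, with its front face at about 20 mm, and I left it after a push of about 20 N.

**Side fence:** the first press stopped 3.7 mm short of what the top-camera calibration predicted. The side camera saw the plate about 4 mm off in the same direction, so I put this down to calibration.

**Thin dark line:** in the top view a faint line, at most about 0.6 mm, still shows between the block and the side fence. I pressed again after the bar was set: it stopped at the same place and the picture did not change. I take it to be an edge or shadow effect, but the camera alone cannot rule out a sub-millimetre gap.

**Bystanders:** the mug, tape and die moved less than 0.05 px in the top view. The highest force on the tool in the readings was about 31 N.

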